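# Rock the seesaw gate over and feed the balls down the other chute

## Task

The seesaw gate below the ball feed lies tipped towards one tray. Press its raised end down with the fingertips until the gate has rocked fully over to its other stop and stays there; then gently push the two steel balls from behind along the feed lane with the fingertips, so that they drop onto the gate, roll by themselves down the other chute and come to rest in the tray that the gate did not point to at the start. Only press and push: lift and carry nothing, and leave the bolts, the tape and the spanner where they are.

Things in the scene. Friction and masses are not known exactly. Their poses are not given: they have to be found in the camera images.
- feeder: Wood and aluminium ball feeder fixed to the bench, 504 mm wide (y, -252 to 252), 190 mm deep (x, -45 to 145). Origin on the bench surface under the middle of the gate's axle; z up, y to the left tray, x from the gate to the lane's back end (away from the robot, turned up to 0.35 rad). The axle lies along x at height 85 mm; chutes at y = +-103 to +-160 mm slope down to the trays.
- gate (a joint): Seesaw gate, an aluminium trough 220 mm long (feeder y), 64 wide, walls 22 high, with a steel plate 110 wide up to 53 mm above the axle on the robot's side. Rad: 0 level; +0.26 (stop) left end up, balls run to the right tray; -0.26 (stop) right end up, balls run to the left. Top-heavy: lies at either stop, falls over once past level and stays; a pad takes under 1 N to tip.
- pad_left (a point): Middle of the top of the gate's left press pad, a flat dark tab 44 by 36 mm (feeder x by y) beside the trough on the robot's side, at feeder x = -57, y = +87 mm. It moves with the gate: about 130 mm above the bench when up, 85 mm when down (at the stop), with free space below.
- pad_right (a point): The same on the right end of the gate (feeder y = -87 mm).
- tray_left (a point): Middle of the floor of the left tray (72 by 80 mm inside), 10 mm above the bench, at feeder y = +202 mm. Side walls reach 62 mm, the end wall 76 mm above the bench.
- tray_right (a point): Middle of the floor of the right tray, at feeder y = -202 mm.
- lane_mouth (a point): Middle of the front edge of the level feed lane's floor, where balls drop onto the gate: feeder x = 34, y = 0, 114 mm above the bench. The lane is 40 mm wide between two side walls (52 mm outside) that stand 12 mm above its floor. Three cross ridges 1.5 mm high (feeder x = 48, 85, 123) keep the balls from rolling by themselves.
- lane_back (a point): Middle of the back edge of the lane's floor, 114 mm above the bench, at feeder x = 140 mm. This end is open, with nothing higher than 40 mm within 100 mm behind it, so fingertips can come down behind the rear ball.
- ball_front_center (a point): Centre of the steel ball nearer the mouth, 36 mm diameter, about 120 g, polished (slippery), loose; at the start in the lane at about x = +66 mm of the feeder, centre 132 mm above the bench.
- ball_rear_center (a point): Centre of the second steel ball, the same size, right behind the first at about x = +105 mm. Pushing this ball pushes both; each takes about 1 N over a ridge. A ball drops off the mouth by itself once its centre is past the mouth edge.
- ball_front: The front ball itself; use the point for its place.
- ball_rear: The rear ball itself; use the point for its place.
- bolt_a: Bystander: steel bolt standing on its head, 40 mm high, behind the left half of the gate. Origin under its middle.
- bolt_b: Bystander: the same bolt, behind the right half.
- masking_tape: Bystander: roll of masking tape lying flat, 82 mm across, 24 mm high, behind the right chute.
- spanner: Bystander: small steel spanner lying flat, 152 mm long, 8 mm high, in front of the gate.
Mind the look-alikes: they are no part of the job. What is shaped like the ball_front but blue or turquoise is not meant.

How it is judged:
By the outcome, as a careful person would: the job done as asked, in the order asked, and still so for the second after the job is handed in, with the robot touching nothing.
It also fails if it takes over 48 s, if anything falls off the work surface, if the arm or the gripper's body presses on something with over 40 N, if the wrist force passes 120 N, or if a joint passes its speed limit or range.

## Robot

A 7-joint arm with a two-finger parallel gripper is mounted at the origin on a cart in front of the work surface, level with it; the furniture and walls round the work are solid. World frame = base frame: x ahead of the robot, y to its left, z up, the work surface at z = 0. Lengths are in m, angles in rad, forces in N, time in s.
With the tool pointing down it reaches from about 0.4 to 0.85 m from the base axis. Payload 10.4 kg.
Tool frame: the origin (TCP) lies on the centre line of the jaws, within the pads' length; the fingertips stand 11 mm ahead of it and the grasp point (between the pads) lies 8 mm behind it (manip.finger_overhang is the distance from the TCP to the fingertips, in m); z points along the fingers, y is the line along which they close (so a half turn about z gives the same grasp; the last joint's range is limited). The gripper opens to 85 mm and grips with 20 to 120 N. Pads are 22 mm wide; open, the fingers measure 114 mm over their backs; the gripper's body (76 mm by 85 mm) begins 54 mm behind the grasp point. The pads swing forward as they close: fully open they stand 13 mm farther back than shut.
Start: joints at [1.242, 0.332, -0.065, 1.46, 0.022, 1.35, -0.088], TCP at [0.188, -0.596, 0.242] pointing down, gripper open.
Joint ranges: [-2.6, 2.6], [-0.5, 2.12], [-1.47, 1.34], [0.16, 2.42], [-1.27, 4.41], [0.06, 2.06], [-2.6, 2.6]. Speed limits (rad/s): [2.22, 2.22, 2.79, 2.79, 3.14, 3.14, 3.14].

## Interface

Orientations are given as a unit quaternion [x, y, z, w].
In Python, from workcell import manip, imaging, workorder gives the robot as it stands.
- The arm moves only by the tool jog_arm, never from a script. Its argument "deltas" is a list of rows, each an object with "gripper": the opening, from 0 (shut) to 1 (fully open); "offset": the shift along the tool's x, y, z in m, a list of three; "rotation": the turn, a rotation vector about the tool's x, y, z in degrees, a list of three. In form: [{"gripper": gripper, "offset": [tx, ty, tz], "rotation": [ax, ay, az]}, ...]. A call has 1 to 20 rows; each row shifts and turns the commanded pose from where the row before left it, along the tool's axes as they then stand; what a row does not reach is not made up. A row lasts 1/10 s, in which the tool goes at most 50 mm and 8.59 degrees, less where a joint would pass 70% of its speed; a pose out of reach is approached as far as the arm can. A call with a gripper value outside its range is refused whole. The fingers move at their own pace and stop on an object; "newtons" is the grip in N (left out, the last holds). Time passes only in rows, so rows that do not move let the fingers close. It gives the time, the measured TCP pose, the force, the opening and the grip force at its end, in the units of the state.
- manip.get_obs(): the state, without advancing time (a new reading comes with each control period).
- imaging.camera(name): name is "side" or "top"; returns the picture (400x640x3 uint8, blue, green, red); there is no depth.
- imaging.camera_model(name): a dict with "camera_matrix" (3x3 intrinsics, pixels), "world_to_cam" (4x4, takes a point from world to camera coordinates). Camera axes: x right, y up, looking along -z (the intrinsics and any distortion apply to the point x, -y, -z); pixel columns grow to the right and rows downward; lengths in m; the calibration is good to about 2 mm. A picture is of the moment at which its call begins. camera_model takes no time and is no camera call.
- workorder.hand_in(): hands the job in; it is judged then, once.
The state is a dict: "clock": time; "joint_pos": joint angles; "joint_velocities": joint speeds; "tau": joint torques, N m; "position": TCP position; "ee_rot": TCP orientation; "ft_force": force on the tool from outside, world axes, zero at the start; "torque": the same for the moment, N m; "grip_width": opening from 0.0 (shut) to 1.0 (fully open); "grasp_force": force on a finger pad.
Only numpy, scipy, OpenCV 4.12 (cv2) and the standard library are available. Lean on these libraries where they do the work, as an engineer would, in place of code of your own. Each camera call takes 0.05 s, during which the arm holds its last target. There are 200 camera calls.

## Working session

There is one attempt and no reset: what is moved stays moved. The work goes in short steps, Python scripts to look and compute and a tool call to move; the robot and the scene stay as the last step left them, time stands still between calls to the robot, and variables do not carry over. Pictures are saved under pics/ and viewed, at most 10 in all, crops included, and the job is handed in when it is done.

Besides the shell and the picture viewer there is one more tool, called after "Emit:" by a JSON object that holds its "method" and its "body", one argument or row to a line. jog_arm: Moves the arm, as the interface text tells. Its arguments: {"type":"object","properties":{"deltas":{"type":"array","items":{"type":"object","properties":{"gripper":{"type":"number"},"offset":{"type":"array","items":{"type":"number"}},"rotation":{"type":"array","items":{"type":"number"}}}}},"newtons":{"type":"number"}},"required":["deltas"]}

```bash
mkdir -p pics
python3 - <<'E'
from workcell import manip, imaging
import cv2, numpy as np
for n in("side","top"):
    im=imaging.camera(n); cv2.imwrite(f"pics/{n}0.png",im)
    m=imaging.camera_model(n); print(n,m)
o=manip.get_obs(); print(o, manip.finger_overhang)
E
```

```text
side {'camera_matrix': array([[453.20085382,   0.        , 317.89948263],
       [  0.        , 453.20085382, 197.38528018],
       [  0.        ,   0.        ,   1.        ]]), 'world_to_cam': array([[ 0.99918451,  0.04024199, -0.00330187, -0.56494535],
       [-0.02310212,  0.63684353,  0.77064688, -0.06892376],
       [ 0.03311514, -0.76994214,  0.63725386, -1.07260482],
       [ 0.        ,  0.        ,  0.        ,  1.        ]])}
top {'camera_matrix': array([[378.60144894,   0.        , 321.97782175],
       [  0.        , 378.60144894, 192.37973038],
       [  0.        ,   0.        ,   1.        ]]), 'world_to_cam': array([[-1.66051818e-02, -9.99862090e-01, -2.61506013e-04,
         2.65147310e-02],
       [ 9.88861803e-01, -1.64611831e-02,  1.47923510e-01,
        -5.88753081e-01],
       [-1.47907415e-01,  2.19770347e-03,  9.88998770e-01,
        -8.75026576e-01],
       [ 0.00000000e+00,  0.00000000e+00,  0.00000000e+00,
         1.00000000e+00]])}
{'clock': 0.1, 'joint_pos': array([ 1.24239277,  0.33280674, -0.06468786,  1.46084179,  0.0215868 ,
        1.34989916, -0.08851565]), 'joint_velocities': array([-0.00102437, -0.00108124, -0.00023146, -0.00174621,  0.00138952,
        0.00077997,  0.00049939]), 'tau': array([ 1.92489839e-03, -6.26738977e+01,  4.95786988e-02, -3.92431784e+01,
        1.64319843e-02,  6.89554421e-03,  5.56273483e-05]), 'position': array([ 0.18806249, -0.59570411,  0.24160408]), 'ee_rot': array([ 9.88333931e-01,  1.52301161e-01, -1.19412288e-04, -6.18741547e-04]), 'ft_force': array([-0.19412164, -0.31013027, -0.40835127]), 'torque': array([ 0.00690342, -0.0854379 ,  0.01995859]), 'grasp_force': 0.0, 'grip_width': 1.0045742107433446} 0.011
```

View pics/side0.png

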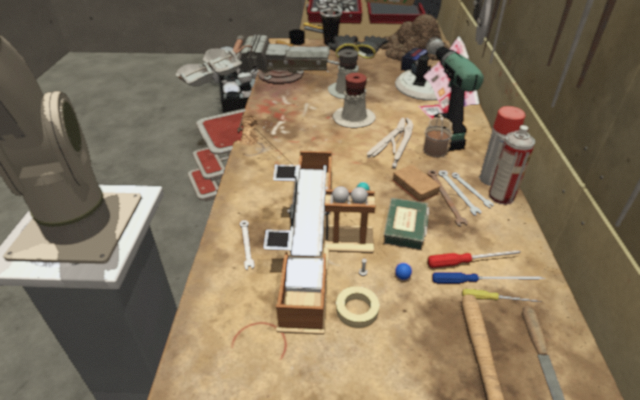

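View pics/top0.png

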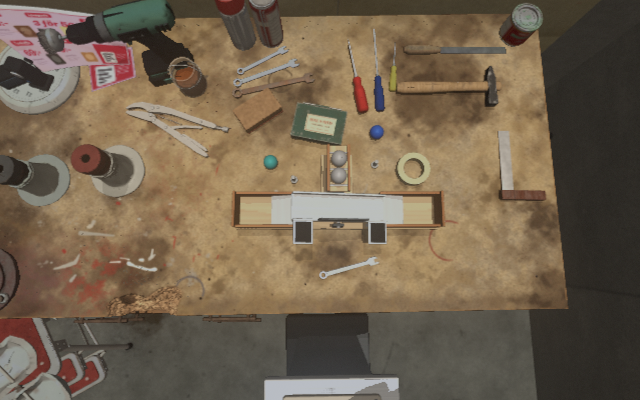

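The side picture shows balls at about (341,194) and (359,194), and pads at (286,172) and (278,240). The top picture shows balls at (339,158) and (339,174), and pads at (303,232) and (377,233). I'll enlarge both views to get precise pixels.

Run:
```python
import cv2
a=cv2.imread("pics/side0.png")[140:340,220:420]; b=cv2.imread("pics/top0.png")[130:260,225:455]
cv2.imwrite("pics/sc.png",cv2.resize(a,None,fx=3,fy=3,interpolation=cv2.INTER_CUBIC))
cv2.imwrite("pics/tc.png",cv2.resize(b,None,fx=3.4,fy=3.4,interpolation=cv2.INTER_CUBIC))
```

```text
(no output)
```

View pics/sc.png

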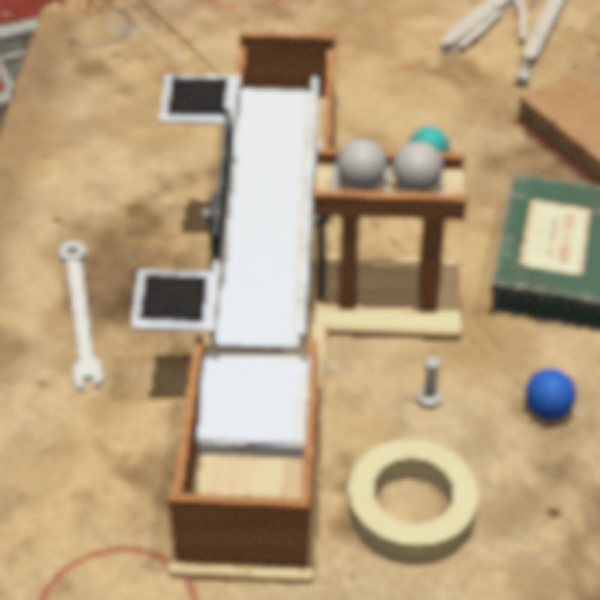

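View pics/tc.png

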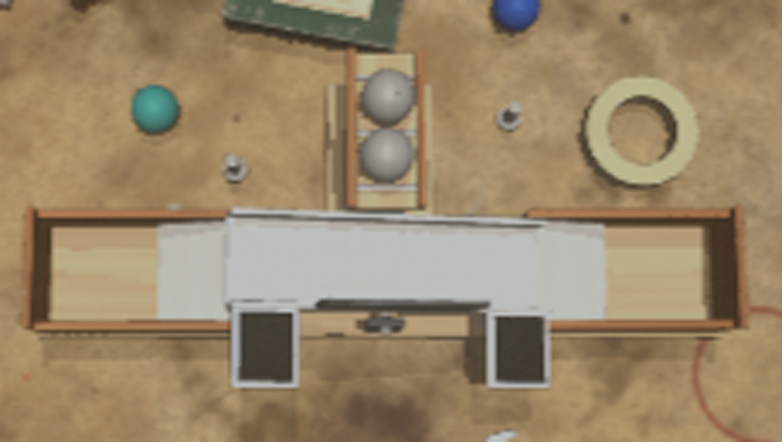

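Left pad is clearly up (it is larger in the top view and the left trough end overlaps the chute), so the left pad must be pressed. Crop pixels: side pads L(199,97) and R(173,298), balls (361,164) and (418,165); top pads L(266,346) and R(518,348), balls (386,155) and (388,97).

```bash
cat > h.py <<'E'
import numpy as np, cv2
from workcell import imaging
def P(n):
    m=imaging.camera_model(n); return m["camera_matrix"]@np.diag([1,-1,-1])@m["world_to_cam"][:3]
S,T=P("side"),P("top")
def tri(s,t):
    X=cv2.triangulatePoints(S,T,np.array(s,float),np.array(t,float))[:,0]; X=X[:3]/X[3]
    r=[(p@np.r_[X,1]) for p in(S,T)]; return X,[q[:2]/q[2] for q in r]
sc=lambda u,v:((u+.5)/3+220-.5,(v+.5)/3+140-.5)
tc=lambda u,v:((u+.5)/3.4+225-.5,(v+.5)/3.4+130-.5)
E
python3 - <<'E'
from h import *
np.set_printoptions(precision=4,suppress=True)
pts={}
for k,s,t in[("padL",(199,97),(266,346)),("padR",(173,298),(518,348)),("bf",(361,164),(386,155)),("br",(418,165),(388,97))]:
    s,t=sc(*s),tc(*t); X,r=tri(s,t); pts[k]=X; print(k,X,r[0]-s,r[1]-t)
d=pts["padL"]-pts["padR"]; print("yaw pads",np.arctan2(-d[0],d[1])); d=pts["br"]-pts["bf"]; print("yaw balls",np.arctan2(d[1],d[0]))
y=np.arctan2(-(pts["padL"]-pts["padR"])[0],(pts["padL"]-pts["padR"])[1])
R=lambda a:np.array([[np.cos(a),-np.sin(a)],[np.sin(a),np.cos(a)]])
m={"padL":(-57,87),"padR":(-57,-87),"bf":(66,0),"br":(105,0)}
A=np.array([m[k] for k in m])/1e3; B=np.array([pts[k][:2] for k in m])
H=(A-A.mean(0)).T@(B-B.mean(0)); a=np.arctan2(H[0,1]-H[1,0],H[0,0]+H[1,1]); o=B.mean(0)-R(a)@A.mean(0)
print("yaw",a,"origin",o,"res",B-(A@R(a).T+o))
print("lane_back",R(a)@[.14,0]+o,"mouth",R(a)@[.034,0]+o)
from workcell import manip
from scipy.spatial.transform import Rotation as Q
print(Q.from_quat(manip.get_obs()["ee_rot"]).as_matrix())
E
```

```text
padL [0.4916 0.0597 0.129 ] [ 0.0034 -0.0004] [0.0009 0.005 ]
padR [ 0.4884 -0.1076  0.0834] [ 0.4097 -0.0433] [0.1047 0.5118]
bf [ 0.6133 -0.0195  0.1323] [ 0.0714 -0.0148] [0.0147 0.0986]
br [ 0.6524 -0.0215  0.134 ] [-0.234   0.0548] [-0.0428 -0.323 ]
yaw pads -0.019046050252742638
yaw balls -0.051182246774742285
yaw 0.0050555575121115194 origin [ 0.5472 -0.0223] res [[ 0.0019 -0.0047]
 [-0.0022  0.002 ]
 [ 0.0001  0.0025]
 [ 0.0002  0.0003]]
lane_back [ 0.6872 -0.0216] mouth [ 0.5812 -0.0221]
[[ 0.9536  0.301  -0.0004]
 [ 0.301  -0.9536  0.0012]
 [-0.     -0.0013 -1.    ]]
```

The heights check out: left pad 0.129, right pad 0.083, balls about 0.132. The feeder's yaw is about 0 and its origin about (0.547, -0.022). First I'll shut the jaws, square the tool and go above the left pad.

Emit:
{"method": "jog_arm", "body": {
  "deltas": [
    {"gripper": 0,"offset": [0,0,0],"rotation": [0,0,5.84]},
    {"gripper": 0,"offset": [0,0,0],"rotation": [0,0,5.84]},
    {"gripper": 0,"offset": [0,0,0],"rotation": [0,0,5.84]},
    {"gripper": 0,"offset": [0.0178,-0.0387,0],"rotation": [0,0,0]},
    {"gripper": 0,"offset": [0.0178,-0.0387,0],"rotation": [0,0,0]},
    {"gripper": 0,"offset": [0.0178,-0.0387,0],"rotation": [0,0,0]},
    {"gripper": 0,"offset": [0.0178,-0.0387,0],"rotation": [0,0,0]},
    {"gripper": 0,"offset": [0.0178,-0.0387,0],"rotation": [0,0,0]},
    {"gripper": 0,"offset": [0.0178,-0.0387,0],"rotation": [0,0,0]},
    {"gripper": 0,"offset": [0.0178,-0.0387,0],"rotation": [0,0,0]},
    {"gripper": 0,"offset": [0.0178,-0.0387,0],"rotation": [0,0,0]},
    {"gripper": 0,"offset": [0.0178,-0.0387,0],"rotation": [0,0,0]},
    {"gripper": 0,"offset": [0.0178,-0.0387,0],"rotation": [0,0,0]},
    {"gripper": 0,"offset": [0.0178,-0.0387,0],"rotation": [0,0,0]},
    {"gripper": 0,"offset": [0.0178,-0.0387,0],"rotation": [0,0,0]},
    {"gripper": 0,"offset": [0.0178,-0.0387,0],"rotation": [0,0,0]},
    {"gripper": 0,"offset": [0.0178,-0.0387,0],"rotation": [0,0,0]},
    {"gripper": 0,"offset": [0.0178,-0.0387,0],"rotation": [0,0,0]},
    {"gripper": 0,"offset": [0.0178,-0.0387,0],"rotation": [0,0,0]},
    {"gripper": 0,"offset": [0.0178,-0.0387,0],"rotation": [0,0,0]}
  ]
}}

```text
clock: 2.1
position: [0.4911, 0.0634, 0.2423]
ee_rot: [1.0, -0.0, 0.0, 0.0]
ft_force: [0.2, -1.0, 0.2]
grip_width: 0.004
grasp_force: 0.0
```

Emit:
{"method": "jog_arm", "body": {
  "deltas": [
    {"gripper": 0,"offset": [-0.002,0,0.03],"rotation": [0,0,0]},
    {"gripper": 0,"offset": [0,0,0.03],"rotation": [0,0,0]},
    {"gripper": 0,"offset": [0,0,0.025],"rotation": [0,0,0]},
    {"gripper": 0,"offset": [0,0,0],"rotation": [0,0,0]},
    {"gripper": 0,"offset": [0,0,0],"rotation": [0,0,0]}
  ]
}}

```text
clock: 2.6
position: [0.4887, 0.062, 0.1577]
ee_rot: [1.0, 0.0, -0.0, -0.0]
ft_force: [-0.1, 0.2, -0.3]
grip_width: -0.001
grasp_force: 0.0
```

Run:
```python
from workcell import imaging
import cv2,numpy as np
a=imaging.camera("side")[140:260,240:400]; b=imaging.camera("top")[130:260,250:410]
r=lambda i:cv2.resize(i,(400,325),interpolation=cv2.INTER_CUBIC)
cv2.imwrite("pics/p1.png",np.hstack([r(a),r(b)]))
```

```text
(no output)
```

View pics/p1.png

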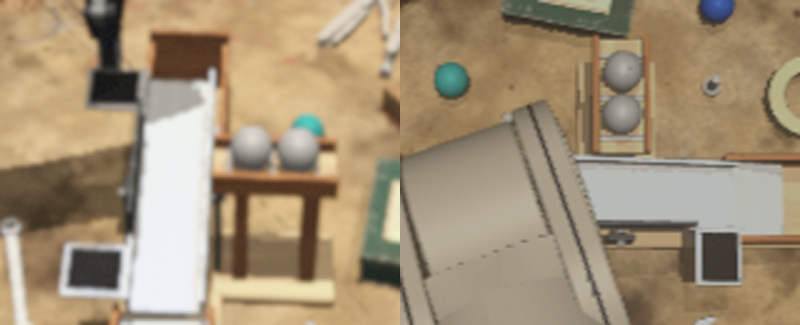

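The fingertips (side half, about (105,70)) stand just above the left pad at (115,88), clear of the trough. Now I'll press slowly.

Emit:
{"method": "jog_arm", "body": {
  "deltas": [
    {"gripper": 0,"offset": [0,0,0.006],"rotation": [0,0,0]},
    {"gripper": 0,"offset": [0,0,0.006],"rotation": [0,0,0]},
    {"gripper": 0,"offset": [0,0,0.006],"rotation": [0,0,0]},
    {"gripper": 0,"offset": [0,0,0.006],"rotation": [0,0,0]},
    {"gripper": 0,"offset": [0,0,0.006],"rotation": [0,0,0]},
    {"gripper": 0,"offset": [0,0,0.006],"rotation": [0,0,0]},
    {"gripper": 0,"offset": [0,0,0.006],"rotation": [0,0,0]},
    {"gripper": 0,"offset": [0,0,0.006],"rotation": [0,0,0]},
    {"gripper": 0,"offset": [0,0,0.006],"rotation": [0,0,0]},
    {"gripper": 0,"offset": [0,0,0.004],"rotation": [0,0,0]},
    {"gripper": 0,"offset": [0,0,0],"rotation": [0,0,0]},
    {"gripper": 0,"offset": [0,0,0],"rotation": [0,0,0]}
  ]
}}

```text
clock: 3.9
position: [0.4888, 0.0618, 0.1002]
ee_rot: [1.0, -0.0, -0.0, 0.001]
ft_force: [-6.5, -1.8, 15.5]
grip_width: 0.001
grasp_force: 7.4
```

About 15 N at the stop. I'll retreat upward and look from above.

Emit:
{"method": "jog_arm", "body": {
  "deltas": [
    {"gripper": 0,"offset": [0,0,-0.01],"rotation": [0,0,0]},
    {"gripper": 0,"offset": [0,0,-0.03],"rotation": [0,0,0]},
    {"gripper": 0,"offset": [0,0,-0.04],"rotation": [0,0,0]},
    {"gripper": 0,"offset": [0,0,-0.04],"rotation": [0,0,0]},
    {"gripper": 0,"offset": [0,0,-0.02],"rotation": [0,0,0]},
    {"gripper": 0,"offset": [0.03,0.012,0],"rotation": [0,0,0]},
    {"gripper": 0,"offset": [0.03,0.012,0],"rotation": [0,0,0]},
    {"gripper": 0,"offset": [0.03,0.012,0],"rotation": [0,0,0]},
    {"gripper": 0,"offset": [0.03,0.012,0],"rotation": [0,0,0]},
    {"gripper": 0,"offset": [0.03,0.012,0],"rotation": [0,0,0]},
    {"gripper": 0,"offset": [0.03,0.012,0],"rotation": [0,0,0]},
    {"gripper": 0,"offset": [0.031,0.012,0],"rotation": [0,0,0]},
    {"gripper": 0,"offset": [0,0,0],"rotation": [0,0,0]},
    {"gripper": 0,"offset": [0,0,0],"rotation": [0,0,0]}
  ]
}}

```text
clock: 5.3
position: [0.6999, -0.022, 0.2385]
ee_rot: [1.0, -0.0, -0.0, -0.0]
ft_force: [0.5, 0.1, -0.0]
grip_width: 0.0
grasp_force: 0.0
```

Run:
```python
from workcell import imaging
import cv2,numpy as np
a=imaging.camera("side")[130:290,240:400]; b=imaging.camera("top")[110:270,230:450]
cv2.imwrite("pics/p2.png",np.hstack([cv2.resize(a,(360,360),interpolation=cv2.INTER_CUBIC),cv2.resize(b,(440,360))]))
```

```text
(no output)
```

View pics/p2.png

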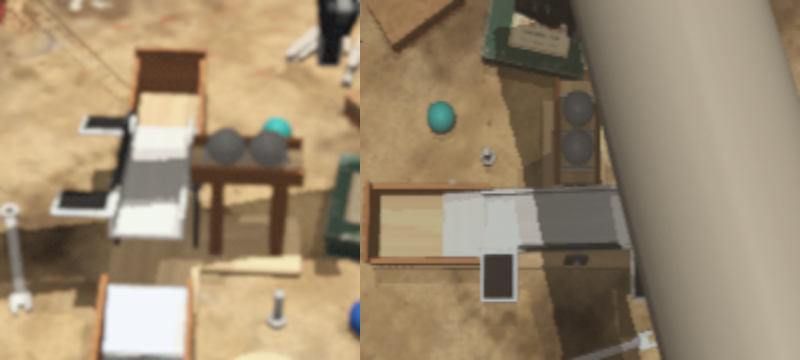

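The gate has rocked over: in the side half the right end is now up and the left end down. The balls are still in place at (226,146) and (268,148). I'll come down behind the rear ball.

Emit:
{"method": "jog_arm", "body": {
  "deltas": [
    {"gripper": 0,"offset": [0.003,0,0.03],"rotation": [0,0,0]},
    {"gripper": 0,"offset": [0,0,0.03],"rotation": [0,0,0]},
    {"gripper": 0,"offset": [0,0,0.025],"rotation": [0,0,0]},
    {"gripper": 0,"offset": [0,0,0.012],"rotation": [0,0,0]},
    {"gripper": 0,"offset": [0,0,0.005],"rotation": [0,0,0]},
    {"gripper": 0,"offset": [0,0,0],"rotation": [0,0,0]},
    {"gripper": 0,"offset": [0,0,0],"rotation": [0,0,0]}
  ]
}}

```text
clock: 6.1
position: [0.7034, -0.0219, 0.139]
ee_rot: [1.0, 0.0, 0.001, 0.0]
ft_force: [-0.3, -0.6, 0.0]
grip_width: 0.001
grasp_force: 0.0
```

Run:
```python
from workcell import imaging
import cv2,numpy as np
a=imaging.camera("side")[150:270,280:420]; b=imaging.camera("top")[110:230,270:410]
cv2.imwrite("pics/p3.png",np.hstack([cv2.resize(i,(400,343),interpolation=cv2.INTER_CUBIC) for i in(a,b)]))
```

```text
(no output)
```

View pics/p3.png

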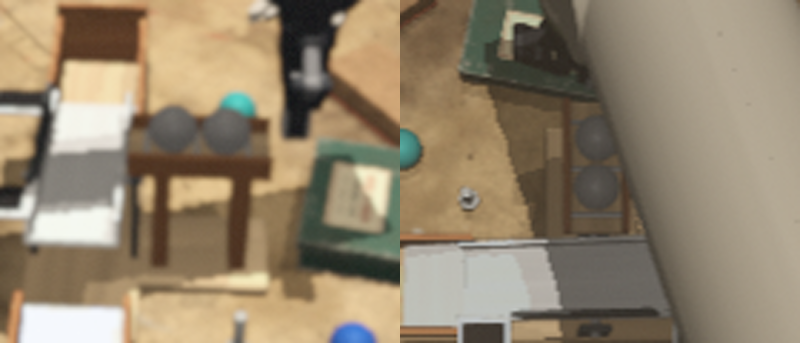

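The fingertips (side half, (297,133)) stand just behind the lane, level with the balls. I'll push slowly.

Emit:
{"method": "jog_arm", "body": {
  "deltas": [
    {"gripper": 0,"offset": [-0.004,0,0.001],"rotation": [0,0,0]},
    {"gripper": 0,"offset": [-0.004,0,0],"rotation": [0,0,0]},
    {"gripper": 0,"offset": [-0.003,0,0],"rotation": [0,0,0]},
    {"gripper": 0,"offset": [-0.003,0,0],"rotation": [0,0,0]},
    {"gripper": 0,"offset": [-0.003,0,0],"rotation": [0,0,0]},
    {"gripper": 0,"offset": [-0.003,0,0],"rotation": [0,0,0]},
    {"gripper": 0,"offset": [-0.003,0,0],"rotation": [0,0,0]},
    {"gripper": 0,"offset": [-0.003,0,0],"rotation": [0,0,0]},
    {"gripper": 0,"offset": [-0.003,0,0],"rotation": [0,0,0]},
    {"gripper": 0,"offset": [-0.003,0,0],"rotation": [0,0,0]},
    {"gripper": 0,"offset": [-0.003,0,0],"rotation": [0,0,0]},
    {"gripper": 0,"offset": [-0.003,0,0],"rotation": [0,0,0]},
    {"gripper": 0,"offset": [-0.003,0,0],"rotation": [0,0,0]},
    {"gripper": 0,"offset": [-0.003,0,0],"rotation": [0,0,0]},
    {"gripper": 0,"offset": [-0.003,0,0],"rotation": [0,0,0]},
    {"gripper": 0,"offset": [-0.003,0,0],"rotation": [0,0,0]},
    {"gripper": 0,"offset": [-0.003,0,0],"rotation": [0,0,0]},
    {"gripper": 0,"offset": [-0.003,0,0],"rotation": [0,0,0]}
  ]
}}

```text
clock: 8.0
position: [0.6465, -0.0221, 0.1363]
ee_rot: [1.0, 0.0, 0.0, 0.0]
ft_force: [-1.0, 0.2, 0.1]
grip_width: 0.001
grasp_force: 0.0
```

Run:
```python
from workcell import imaging
import cv2,numpy as np
a=imaging.camera("side")[130:270,260:400]; b=imaging.camera("top")[110:250,220:360]
cv2.imwrite("pics/p4.png",np.hstack([cv2.resize(i,(380,380),interpolation=cv2.INTER_CUBIC) for i in(a,b)]))
```

```text
(no output)
```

View pics/p4.png

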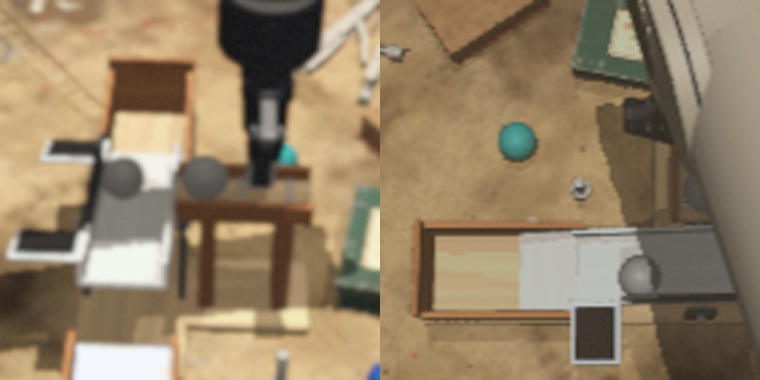

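The front ball is on the gate at (638,276) in the top half and rolling left. The rear ball is near the mouth at (206,178) in the side half. I'll wait briefly, then push the rear ball.

Emit:
{"method": "jog_arm", "body": {
  "deltas": [
    {"gripper": 0,"offset": [0,0,0],"rotation": [0,0,0]},
    {"gripper": 0,"offset": [0,0,0],"rotation": [0,0,0]},
    {"gripper": 0,"offset": [0,0,0],"rotation": [0,0,0]},
    {"gripper": 0,"offset": [0,0,0],"rotation": [0,0,0]},
    {"gripper": 0,"offset": [-0.003,0,0],"rotation": [0,0,0]},
    {"gripper": 0,"offset": [-0.003,0,0],"rotation": [0,0,0]},
    {"gripper": 0,"offset": [-0.003,0,0],"rotation": [0,0,0]},
    {"gripper": 0,"offset": [-0.003,0,0],"rotation": [0,0,0]},
    {"gripper": 0,"offset": [-0.003,0,0],"rotation": [0,0,0]},
    {"gripper": 0,"offset": [-0.003,0,0],"rotation": [0,0,0]},
    {"gripper": 0,"offset": [-0.003,0,0],"rotation": [0,0,0]},
    {"gripper": 0,"offset": [-0.003,0,0],"rotation": [0,0,0]},
    {"gripper": 0,"offset": [-0.003,0,0],"rotation": [0,0,0]},
    {"gripper": 0,"offset": [-0.003,0,0],"rotation": [0,0,0]},
    {"gripper": 0,"offset": [-0.003,0,0],"rotation": [0,0,0]},
    {"gripper": 0,"offset": [-0.003,0,0],"rotation": [0,0,0]},
    {"gripper": 0,"offset": [-0.003,0,0],"rotation": [0,0,0]},
    {"gripper": 0,"offset": [-0.003,0,0],"rotation": [0,0,0]},
    {"gripper": 0,"offset": [-0.003,0,0],"rotation": [0,0,0]},
    {"gripper": 0,"offset": [0,0,0],"rotation": [0,0,0]}
  ]
}}

```text
clock: 10.1
position: [0.6015, -0.0222, 0.1364]
ee_rot: [1.0, 0.0, -0.0, 0.0]
ft_force: [-0.5, 0.1, -0.3]
grip_width: -0.001
grasp_force: 0.0
```

Emit:
{"method": "jog_arm", "body": {
  "deltas": [
    {"gripper": 0,"offset": [0.005,0,0],"rotation": [0,0,0]},
    {"gripper": 0,"offset": [0.005,0,-0.02],"rotation": [0,0,0]},
    {"gripper": 0,"offset": [0.01,0,-0.04],"rotation": [0,0,0]},
    {"gripper": 0,"offset": [0.02,0,-0.04],"rotation": [0,0,0]},
    {"gripper": 0,"offset": [0,0,0],"rotation": [0,0,0]},
    {"gripper": 0,"offset": [0,0,0],"rotation": [0,0,0]},
    {"gripper": 0,"offset": [0,0,0],"rotation": [0,0,0]},
    {"gripper": 0,"offset": [0,0,0],"rotation": [0,0,0]},
    {"gripper": 0,"offset": [0,0,0],"rotation": [0,0,0]},
    {"gripper": 0,"offset": [0,0,0],"rotation": [0,0,0]},
    {"gripper": 0,"offset": [0,0,0],"rotation": [0,0,0]},
    {"gripper": 0,"offset": [0,0,0],"rotation": [0,0,0]},
    {"gripper": 0,"offset": [0,0,0],"rotation": [0,0,0]},
    {"gripper": 0,"offset": [0,0,0],"rotation": [0,0,0]},
    {"gripper": 0,"offset": [0,0,0],"rotation": [0,0,0]},
    {"gripper": 0,"offset": [0,0,0],"rotation": [0,0,0]}
  ]
}}

```text
clock: 11.7
position: [0.6418, -0.0221, 0.2363]
ee_rot: [1.0, -0.0, 0.0, 0.0]
ft_force: [0.2, 0.2, -0.2]
grip_width: 0.002
grasp_force: 0.0
```

Run:
```python
from workcell import imaging
import cv2,numpy as np
a=imaging.camera("side")[130:330,220:420]; b=imaging.camera("top")[90:290,200:400]
cv2.imwrite("pics/p5.png",np.hstack([cv2.resize(i,(400,400),interpolation=cv2.INTER_CUBIC) for i in(a,b)]))
```

```text
(no output)
```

View pics/p5.png

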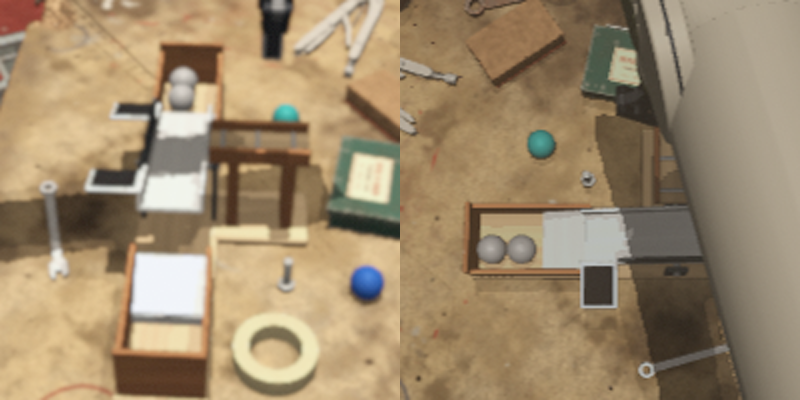

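Both balls lie in the left tray, at (491,250) and (521,250) in the top half, and the lane is empty. The gate stays tipped left and the bystanders are untouched. I'll check that they are at rest, then hand in.

Emit:
{"method": "jog_arm", "body": {
  "deltas": [
    {"gripper": 0,"offset": [0,0,0],"rotation": [0,0,0]},
    {"gripper": 0,"offset": [0,0,0],"rotation": [0,0,0]},
    {"gripper": 0,"offset": [0,0,0],"rotation": [0,0,0]},
    {"gripper": 0,"offset": [0,0,0],"rotation": [0,0,0]},
    {"gripper": 0,"offset": [0,0,0],"rotation": [0,0,0]},
    {"gripper": 0,"offset": [0,0,0],"rotation": [0,0,0]},
    {"gripper": 0,"offset": [0,0,0],"rotation": [0,0,0]},
    {"gripper": 0,"offset": [0,0,0],"rotation": [0,0,0]},
    {"gripper": 0,"offset": [0,0,0],"rotation": [0,0,0]},
    {"gripper": 0,"offset": [0,0,0],"rotation": [0,0,0]}
  ]
}}

```text
clock: 12.8
position: [0.6418, -0.0221, 0.2363]
ee_rot: [1.0, -0.0, 0.0, 0.0]
ft_force: [-0.5, 0.1, -0.4]
grip_width: 0.003
grasp_force: 0.0
```

Run:
```python
from workcell import imaging, workorder
import cv2,numpy as np
f=lambda:imaging.camera("top")[185:235,230:300].astype(int)
a=f(); [f() for _ in range(4)]; b=f(); d=np.abs(a-b).max(); print(d)
if d<25: print(workorder.hand_in())
```

```text
6
the job is handed in; nothing more can be done
None
```

Job handed in at about 13 s: the gate was rocked over to its left-down stop, and both steel balls were pushed onto it and came to rest in the left tray.

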